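# Press the nozzle onto the tapered spigot

### The job

Stand the lying nozzle up on its open mouth on the bench and let go of it; then take it again, put it over the thicker of the two rubber-faced tapered spigots and press it fully home, its mouth down on the steel collar, so that friction alone holds it there. Let go and leave it upright on the spigot.

Things in the scene. Friction and masses are not known exactly. Their poses are not given: they have to be found in the camera images.
- nozzle: Loose aluminium nozzle, 68 mm long, 90 g: body 42 x 42 mm square with 7 mm bevelled corners, 46 mm long from the open mouth, then a cone to the tip. Origin: centre of the mouth; z: from mouth to tip; x, y: square to the flats. Grip it across two facing flats (42 mm). It starts lying on a flat on the bench (axis 21 mm up), tip to the robot's left (+y) within 0.5 rad.
- nozzle_tip (a point): Centre of the nozzle's closed round tip, 12 mm wide, 68 mm from the mouth. The mouth at the other end opens into a round tapered bore, 32 mm wide at the mouth, 24 mm at its closed end 40 mm deep (half angle 6 degrees). The open bench where the nozzle lies (around x 0.48, y 0.2) is clear to stand it up on.
- thick_spigot: Fixed stand with the thicker spigot, which the nozzle fits at any yaw. Aluminium plate 70 x 70 x 14 mm, origin at the centre of its underside on the bench, z up; on it a steel collar 48 mm across, then a black rubber-faced tapered spigot 36 mm high (top 56 mm above the bench), 34.5 mm wide at the collar, 28 mm at the nose below a 3 mm chamfer.
- thick_spigot_seat (a point): Centre of the top of the thicker spigot's collar, 20 mm above the bench: the nozzle's mouth lies here when home. The rubber first grips the bore with the mouth about 12 mm higher; from there press straight down with a force that rises to some 10 to 15 N. The nozzle stays where it is pressed to.
- thin_spigot: Fixed stand like the other (same plate, collar and height) but with a thinner spigot, 21 mm wide at the collar: the wrong one, on which the nozzle sits loose. Origin at the centre of its underside. The two stands may change places from start to start.

How it is judged:
By the outcome, as a careful person would: the job done as asked, in the order asked, and still so for the second after the job is handed in, with the robot touching nothing.
It also fails if it takes over 64 s, if anything falls off the work surface, if the arm or the gripper's body presses on something with over 40 N, if the wrist force passes 120 N, or if a joint passes its speed limit or range.

### The arm

A 6-joint arm with a two-finger parallel gripper is mounted at the origin on a cart in front of the work surface, level with it; the furniture and walls round the work are solid. World frame = base frame: x ahead of the robot, y to its left, z up, the work surface at z = 0. Lengths are in mm, angles in degrees, forces in N, time in s.
With the tool pointing down it reaches from about 350 to 850 mm from the base axis. Payload 8.1 kg.
Tool frame: the origin (TCP) lies midway between the tips of the shut fingers; the grasp point (between the pads) lies 19 mm behind it; z points along the fingers, y is the line along which they close (so a half turn about z gives the same grasp; the last joint's range is limited). The gripper opens to 85 mm and grips with 20 to 120 N. Pads are 22 mm wide; open, the fingers measure 114 mm over their backs; the gripper's body (76 mm by 85 mm) begins 54 mm behind the grasp point. The pads swing forward as they close: fully open they stand 13 mm farther back than shut.
Start: joints at [-73.934, 7.471, 85.268, -0, 87.261, -4.893], TCP at [214.638, -560.3, 231.292] pointing down, gripper open.
Joint ranges: [-169.43, 169.43], [-51.17, 129.36], [1.28, 143.12], [-76.62, 256.62], [0, 156.53], [-152.29, 152.29]. Speed limits (degrees/s): [136.94, 136.94, 159.86, 180, 180, 180].

### API

Orientations are given as [roll, pitch, yaw] about the fixed x, y, z axes, in that order (R = Rz(yaw) Ry(pitch) Rx(roll)).
In Python, from bench import r gives the robot as it stands.
- The arm moves only by the tool steer_hand, called after ">>>" as a command line: name --argument value ..., lists and objects as JSON in quotes. Schema: {"type":"object","properties":{"steps":{"type":"array","items":{"type":"object","properties":{"drx":{"type":"number"},"dry":{"type":"number"},"drz":{"type":"number"},"x":{"type":"number"},"y":{"type":"number"},"z":{"type":"number"},"finger_gap":{"type":"number"}},"additionalProperties":false,"required":["finger_gap"]},"minItems":1,"maxItems":8},"force":{"type":"number"},"only":{"type":"string"},"quiet":{"type":"boolean"},"lines":{"type":"string"}},"required":["steps"],"additionalProperties":false}. steps is a list of rows, 1 to 8 of them, each an object with the fields drx, dry, drz (a rotation vector in a scale on which 1.0 is 360 degrees), x, y, z (the shift in fractions of the full range, 1 being 800 mm), finger_gap (the finger opening in mm); a field left out counts as zero (the opening has to be given); each row is the pose to reach, as a shift and turn from the pose commanded when the call began, along the tool's axes at that moment; what a row does not reach only later rows make up. A row lasts 1/8 s, in which the tool goes at most 62.5 mm and 10.7 degrees, less where a joint would pass 70% of its speed; a pose out of reach is approached as far as the arm can. The fingers move at their own pace and stop on an object; force is the grip in N (left out, the last holds). Time passes only in rows, so rows that do not move let the fingers close. The tool returns the time, the measured TCP pose, the force, the opening and the grip force at its end. only (a regular expression) keeps the lines of the reply that match it, lines (a string "A,B") keeps lines A to B, and quiet returns only ok. Input that does not fit is refused with a message, and nothing moves.
- r.sense(): the state, without advancing time (a new reading comes with each control period).
- r.snapshot(name): name is "side" or "top" or "wrist"; returns a dict with "pixels" (384x512x3 uint8, blue, green, red), "fx", "fy", "cx", "cy" (pixels), "pose" (4x4, takes a point from camera to world coordinates). Camera axes: x right, y up, looking along -z (the intrinsics and any distortion apply to the point x, -y, -z); pixel columns grow to the right and rows downward; lengths in mm; the calibration is good to about 2 mm. A picture is of the moment at which its call begins. There is no depth.
- r.hand_in(): hands the job in; it is judged then, once.
The state is a dict: "time": time; "joint_pos": joint angles; "qd": joint speeds; "joint_efforts": joint torques, N m; "tool_pos": TCP position; "tcp_rot": TCP orientation; "ft_force": force on the tool from outside, world axes, zero at the start; "wrist_torque": the same for the moment, N m; "finger_gap": finger opening in mm; "grip_force": force on a finger pad.
Only numpy, scipy, OpenCV 4.12 (cv2) and the standard library are available. Lean on these libraries where they do the work, as an engineer would, in place of code of your own. Each camera call takes 0.05 s, during which the arm holds its last target. There are 200 camera calls.

## Working session

There is one attempt and no reset: what is moved stays moved. The work goes in short steps, Python scripts to look and compute and a tool call to move; the robot and the scene stay as the last step left them, time stands still between calls to the robot, and variables do not carry over. Pictures are saved under pics/ and viewed, at most 13 in all, crops included, and the job is handed in when it is done.

```bash
ls; mkdir -p pics; python3 - <<'E'
from bench import r
import cv2,numpy as np
a=r.snapshot("top");b=r.snapshot("side")
for n,s in(("top",a),("side",b)):
    print(n,s.keys(),s["fx"],s["fy"],s["cx"],s["cy"]);print(np.round(s["pose"],3))
cv2.imwrite("pics/top.png",a["pixels"]);cv2.imwrite("pics/side.png",b["pixels"])
s=r.sense();print(s["time"],s["tool_pos"],s["tcp_rot"],s["ft_force"])
E
```

```text
bench.py
pics
top dict_keys(['pixels', 'fx', 'fy', 'cx', 'cy', 'pose']) 353.054681029256 353.054681029256 249.75034143457117 190.46327029615415
[[-2.90000e-02  9.92000e-01 -1.19000e-01  4.17298e+02]
 [-1.00000e+00 -3.00000e-02 -5.00000e-03  2.44733e+02]
 [-8.00000e-03  1.19000e-01  9.93000e-01  9.00462e+02]
 [ 0.00000e+00  0.00000e+00  0.00000e+00  1.00000e+00]]
side dict_keys(['pixels', 'fx', 'fy', 'cx', 'cy', 'pose']) 436.90336892044405 436.90336892044405 257.0805374955104 197.43957601478974
[[ 1.00000e+00  1.20000e-02  1.00000e-02  5.15232e+02]
 [ 4.00000e-03  4.58000e-01 -8.89000e-01 -4.82232e+02]
 [-1.50000e-02  8.89000e-01  4.58000e-01  4.31512e+02]
 [ 0.00000e+00  0.00000e+00  0.00000e+00  1.00000e+00]]
0.1 [ 214.4932558  -559.81667745  230.33939221] [-1.79903420e+02 -7.68531652e-03  2.09610376e+01] [ 0.65450952  0.14946287 -0.75876547]
```

View pics/top.png

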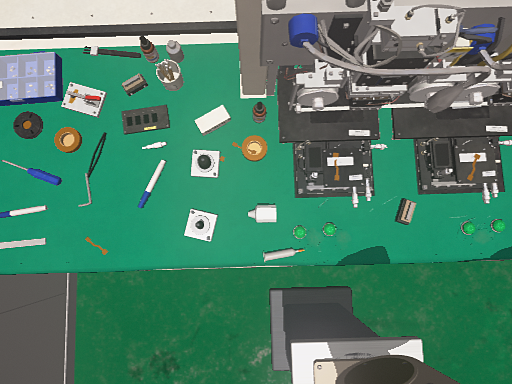

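View pics/side.png

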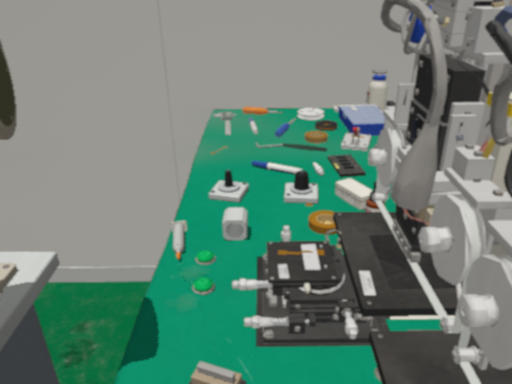

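The top view shows the nozzle at about (262,213) with its tip to the left (+y). The thick spigot is at (205,162), at larger x, and the thin one at (201,224). The side view agrees: thick at (302,185), thin at (228,183), nozzle mouth facing that camera at (235,225).

```bash
cat >h.py <<'E'
import cv2,numpy as np
from bench import r
def ray(s,uv):
    d=np.array([(uv[0]-s["cx"])/s["fx"],-(uv[1]-s["cy"])/s["fy"],-1.]);P=np.array(s["pose"])
    d=P[:3,:3]@d;return P[:3,3],d/np.linalg.norm(d)
def onz(s,uv,z):
    o,d=ray(s,uv);return o+d*(z-o[2])/d[2]
def proj(s,p):
    P=np.array(s["pose"]);c=P[:3,:3].T@(np.array(p)-P[:3,3])
    return np.array([s["cx"]-s["fx"]*c[0]/c[2],s["cy"]+s["fy"]*c[1]/c[2]])
def tri(s1,u1,s2,u2):
    o1,d1=ray(s1,u1);o2,d2=ray(s2,u2)
    t=np.linalg.lstsq(np.c_[d1,-d2],o2-o1,rcond=None)[0]
    a,b=o1+t[0]*d1,o2+t[1]*d2;return (a+b)/2,np.linalg.norm(a-b)
def blobs(img,box,mask,amin=20):
    x0,y0,x1,y1=box;m=np.zeros(mask.shape,np.uint8);m[y0:y1,x0:x1]=mask[y0:y1,x0:x1]
    cs=cv2.findContours(m,cv2.RETR_EXTERNAL,cv2.CHAIN_APPROX_NONE)[0]
    return sorted([c for c in cs if cv2.contourArea(c)>=amin],key=cv2.contourArea,reverse=True)
def notgreen(p):
    h=cv2.cvtColor(p,cv2.COLOR_BGR2HSV);return ((h[...,1]<110)*255).astype(np.uint8)
def black(p,t=70): return ((p.max(2)<t)*255).astype(np.uint8)
def cen(c): m=cv2.moments(c);return np.array([m["m10"],m["m01"]])/m["m00"]
E
python3 - <<'E'
from h import *
t=r.snapshot("top");s=r.snapshot("side")
ng=notgreen(t["pixels"])
for n,b in(("thick",(180,143,219,182)),("thin",(180,204,220,246)),("noz",(240,198,284,228))):
    c=blobs(0,b,ng)[0];R=cv2.minAreaRect(c);print(n,cv2.contourArea(c),R,cv2.boundingRect(c))
    z=21 if n=="noz" else 14
    print(np.round([onz(t,p,z) for p in cv2.boxPoints(R)],1).tolist(),np.round(onz(t,R[0],z),1))
for n,b in(("thick",(190,148,219,180)),("thin",(185,208,215,240))):
    for c in blobs(0,b,black(t["pixels"]),8)[:2]:print(n,"black",cv2.boundingRect(c),cen(c),onz(t,cen(c),56))
for n,b in(("thick",(290,165,315,196)),("thin",(218,165,240,192))):
    for c in blobs(0,b,black(s["pixels"]),8)[:2]:print(n,"side black",cv2.boundingRect(c),cen(c))
A=cv2.resize(t["pixels"][140:250,180:290],None,fx=5,fy=5,interpolation=2)
B=cv2.resize(s["pixels"][160:250,200:330],None,fx=5,fy=5,interpolation=2)
A=cv2.resize(A,(450,450));B=cv2.resize(B,(340,235))
o=np.zeros((450,790,3),np.uint8);o[:,:450]=A;o[:235,450:]=B;cv2.imwrite("pics/c1.png",o)
E
```

```text
thick 695.5 ((204.87069702148438, 163.19827270507812), (27.59935188293457, 27.305742263793945), 3.3664605617523193) (191, 149, 28, 29)
[[564.9, 399.2, 14.0], [635.7, 394.4, 14.0], [629.2, 323.7, 14.0], [558.6, 329.1, 14.0]] [596.9 361.6  14. ]
thin 758.5 ((200.4705810546875, 224.61767578125), (28.376667022705078, 28.61920166015625), 14.03624439239502) (184, 209, 34, 33)
[[416.4, 418.2, 14.0], [485.2, 400.2, 14.0], [465.8, 331.2, 14.0], [397.4, 349.8, 14.0]] [441.  374.8  14. ]
noz 392.0 ((262.0, 213.5), (17.0, 28.0), 90.0) (248, 205, 29, 18)
[[486.1, 254.4, 21.0], [484.0, 184.6, 21.0], [441.7, 186.2, 21.0], [443.8, 255.6, 21.0]] [463.8 220.2  21. ]
thick black (198, 155, 13, 14) [203.99145299 161.50854701] [592.68736816 358.11428127  56.        ]
thin black (197, 221, 7, 8) [200.61481481 224.62962963] [439.87098087 368.32817209  56.        ]
thick side black (295, 172, 13, 18) [301.25512104 180.62756052]
thin side black (226, 171, 6, 15) [228.27595628 178.66120219]
```

View pics/c1.png

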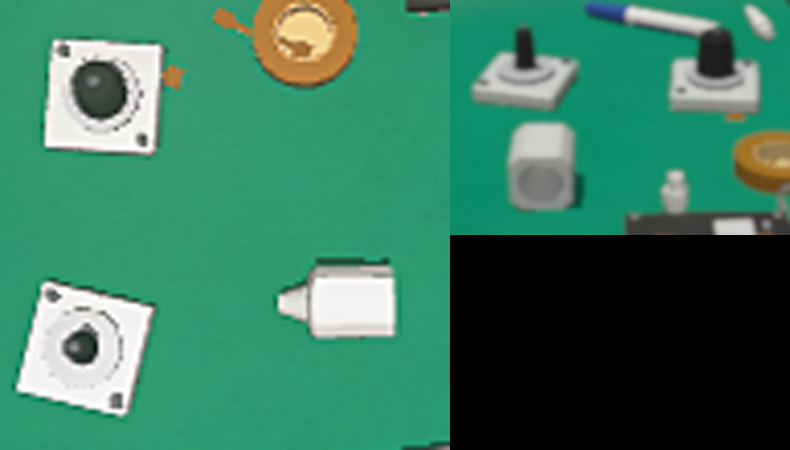

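The crop shows the nozzle axis nearly along +y: mouth edge at column ~276.5, tip at column ~248, row ~214. The thick spigot is the far stand. Next I compute the transfer to a hover with the tool y axis along world x.

```bash
cat >>h.py <<'E'
from scipy.spatial.transform import Rotation as Ro
def state():
    s=r.sense();return np.array(s["tool_pos"]),Ro.from_euler("xyz",s["tcp_rot"],degrees=True),s
def delta(p,rot,p0=None,r0=None):
    if p0 is None: p0,r0,_=state()
    return np.round(np.r_[(r0.inv()*rot).as_rotvec(degrees=True),r0.inv().apply(np.array(p)-p0)],2)
def down(yaw,tilt=0):
    # tilt>0: gripper body leans toward world +y-ish (tool x side)
    R=Ro.from_euler("xyz",[180,0,yaw],degrees=True)
    return R*Ro.from_rotvec([0,-tilt,0],degrees=True)
E
python3 - <<'E'
from h import *
print(delta([460,200,230],down(90)));R=down(90,30).as_matrix();print(R.round(2))
E
```

```text
[-6.0000e-02 -5.0000e-02 -6.9040e+01  5.0105e+02 -6.2190e+02  1.4100e+00]
[[ 0.    1.    0.  ]
 [ 0.87 -0.   -0.5 ]
 [-0.5   0.   -0.87]]
```

The manual's scale: shifts go in shares of 800 mm and turns go in shares of 360 degrees. Converting my numbers, -358 mm / 800 = -0.4475, -313 mm / 800 = -0.3913, -40 degrees / 360 = -0.1111.

>>> steer_hand --steps '[{"drz":-0.0139,"x":0.045,"y":-0.0563,"finger_gap":85},{"drz":-0.0278,"x":0.09,"y":-0.1125,"finger_gap":85},{"drz":-0.0417,"x":0.135,"y":-0.1675,"finger_gap":85},{"drz":-0.0556,"x":0.18,"y":-0.2238,"finger_gap":85},{"drz":-0.0694,"x":0.225,"y":-0.2788,"finger_gap":85},{"drz":-0.0833,"x":0.27,"y":-0.335,"finger_gap":85},{"drz":-0.0972,"x":0.315,"y":-0.3913,"finger_gap":85},{"drz":-0.1111,"x":0.36,"y":-0.4475,"finger_gap":85}]' --force 60

```text
time: 1.2
tool_pos: [355.7, -121.2, 231.4]
tcp_rot: [179.9, -0.0, 61.1]
ft_force: [2.0, 0.4, -0.4]
finger_gap: 84.8
grip_force: 0.0
```

>>> steer_hand --steps '[{"drz":-0.0139,"x":0.045,"y":-0.0563,"finger_gap":85},{"drz":-0.0278,"x":0.09,"y":-0.1125,"finger_gap":85},{"drz":-0.0417,"x":0.135,"y":-0.1675,"finger_gap":85},{"drz":-0.0556,"x":0.18,"y":-0.2238,"finger_gap":85},{"drz":-0.0694,"x":0.215,"y":-0.2675,"finger_gap":85},{"drz":-0.0806,"x":0.215,"y":-0.2675,"finger_gap":85}]'

```text
time: 1.95
tool_pos: [250.4, 134.1, 231.4]
tcp_rot: [180.0, -0.1, 90.6]
ft_force: [0.2, 0.0, 1.1]
finger_gap: 84.8
grip_force: 0.0
```

```bash
python3 - <<'E'
from h import *
p,q,s=state();print(p,s["tcp_rot"],s["joint_pos"],delta([460,200,230],down(90)))
E
```

```text
[250.40964589 134.08257178 231.37392869] [ 1.79973422e+02 -5.65891569e-02  9.05569728e+01] [ 1.77221896e+01 -4.85650482e+01  1.28731870e+02  4.69079090e-02
  9.97910795e+01  1.71732238e+01] [ 3.0000e-02 -6.0000e-02  5.6000e-01  6.3880e+01  2.1022e+02  1.5300e+00]
```

In the tool's units: 210 mm / 800 = 0.2625, 157 mm / 800 = 0.1963.

>>> steer_hand --steps '[{"x":0.0188,"y":0.065,"finger_gap":85},{"x":0.0375,"y":0.1313,"finger_gap":85},{"x":0.0563,"y":0.1963,"finger_gap":85},{"x":0.0775,"y":0.2625,"finger_gap":85},{"x":0.0775,"y":0.2625,"finger_gap":85}]'

```text
time: 2.58
tool_pos: [463.2, 193.3, 227.7]
tcp_rot: [-179.6, 0.1, 89.9]
ft_force: [-0.9, -0.3, -0.6]
finger_gap: 84.9
grip_force: 0.0
```

```bash
python3 - <<'E'
from h import *
w=r.snapshot("wrist");cv2.imwrite("pics/w1.png",w["pixels"]);print(w["fx"],w["cx"],w["cy"],w["pose"].round(3))
print(proj(w,[464,185,21]),proj(w,[464,255,21]))
E
```

```text
273.6874548812583 258.02328499657995 189.97606063187487 [[ 1.00000e+00 -1.00000e-03  6.00000e-03  4.64285e+02]
 [-1.00000e-03  9.61000e-01  2.76000e-01  2.63386e+02]
 [-6.00000e-03 -2.76000e-01  9.61000e-01  3.69568e+02]
 [ 0.00000e+00  0.00000e+00  0.00000e+00  1.00000e+00]]
[259.36368919 173.96514163] [259.40273533 118.46233079]
```

View pics/w1.png

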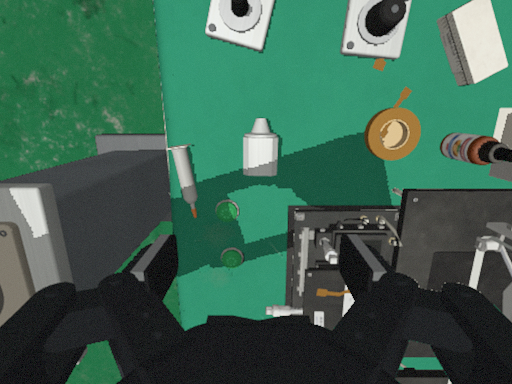

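The wrist view shows the nozzle upright in the image: tip at (261,119), body columns 243–278, mouth edge at row ~176. I'll measure the axis from its contour.

```bash
python3 - <<'E'
from h import *
w=r.snapshot("wrist");p=w["pixels"]
c=blobs(0,(230,105,292,190),notgreen(p))[0];m=np.zeros(p.shape[:2],np.uint8);cv2.drawContours(m,[c],-1,255,-1)
for v in range(115,182,3):
    x=np.where(m[v])[0]
    if len(x): print(v,x.min(),x.max(),[onz(w,(u,v+.5),z)[:2].round(1).tolist() for u,z in((x.min(),35),(x.max()+1,35))])
rows=np.where(m.any(1))[0];print(rows.min(),rows.max())
print("tip top z21",onz(w,(261,rows.min()),25),"mouth top edge z42 / bottom z0",onz(w,(261,rows.max()+1),42),onz(w,(261,rows.max()+1),7))
E
```

```text
118 256 266 [[459.0, 255.1], [472.1, 255.1]]
121 255 267 [[457.8, 251.6], [473.3, 251.6]]
124 254 268 [[456.6, 248.1], [474.5, 248.1]]
127 253 269 [[455.4, 244.6], [475.7, 244.6]]
130 252 270 [[454.1, 241.1], [477.0, 241.1]]
133 245 276 [[445.7, 237.6], [484.3, 237.6]]
136 244 277 [[444.4, 234.0], [485.5, 234.0]]
139 244 278 [[444.4, 230.4], [486.8, 230.4]]
142 243 278 [[443.1, 226.8], [486.9, 226.8]]
145 243 278 [[443.0, 223.2], [487.0, 223.2]]
148 243 278 [[443.0, 219.5], [487.0, 219.6]]
151 244 278 [[444.2, 215.9], [487.1, 215.9]]
154 243 278 [[442.9, 212.2], [487.2, 212.2]]
157 244 278 [[444.1, 208.5], [487.3, 208.5]]
160 243 277 [[442.8, 204.7], [486.1, 204.7]]
163 243 277 [[442.7, 201.0], [486.2, 201.0]]
166 243 277 [[442.6, 197.2], [486.3, 197.2]]
169 243 277 [[442.6, 193.4], [486.3, 193.4]]
172 243 277 [[442.5, 189.5], [486.4, 189.6]]
175 247 274 [[447.5, 185.7], [482.7, 185.7]]
118 175
tip top z21 [464.98943167 255.42781974  25.        ] mouth top edge z42 / bottom z0 [465.0599805  186.67596499  42.        ] [465.29485855 178.54804477   7.        ]
```

```bash
python3 - <<'E'
from h import *
R=down(89,30);t=np.array([464.7,202,7.]);h=t-R.as_matrix()[:,2]*90;print(h,delta(h,R))
E
```

```text
[465.48535829 246.99314628  84.94228634] [ 1.0000e-01 -2.9950e+01  9.8000e-01  5.4100e+01  4.3200e+00  1.4519e+02]
```

In the tool's units: 145 mm / 800 = 0.1813, 115 mm / 800 = 0.1438, -30 degrees / 360 = -0.0833.

>>> steer_hand --steps '[{"dry":-0.0278,"x":0.0225,"y":0.0013,"z":0.05,"finger_gap":85},{"dry":-0.0556,"x":0.045,"y":0.0025,"z":0.1,"finger_gap":85},{"dry":-0.0833,"drz":0.0028,"x":0.0675,"y":0.005,"z":0.1438,"finger_gap":85},{"dry":-0.0833,"drz":0.0028,"x":0.0675,"y":0.005,"z":0.1813,"finger_gap":85},{"dry":-0.0833,"drz":0.0028,"x":0.0675,"y":0.005,"z":0.1813,"finger_gap":85}]'

```text
time: 3.3
tool_pos: [463.5, 246.3, 84.5]
tcp_rot: [180.0, 30.2, 89.1]
ft_force: [-0.3, 0.2, 1.1]
finger_gap: 85.3
grip_force: 0.0
```

```bash
python3 - <<'E'
from h import *
R=down(89,30);t=np.array([464.7,202,7.]);print(delta(t,R))
E
```

```text
[5.000e-02 1.700e-01 7.000e-02 6.600e-01 1.850e+00 8.925e+01]
```

In the tool's units: 89 mm / 800 = 0.1113, 75 mm / 800 = 0.0938.

>>> steer_hand --steps '[{"x":0.0013,"y":0.0025,"z":0.0313,"finger_gap":85},{"x":0.0013,"y":0.0025,"z":0.0625,"finger_gap":85},{"x":0.0013,"y":0.0025,"z":0.0938,"finger_gap":85},{"x":0.0013,"y":0.0025,"z":0.1113,"finger_gap":85},{"x":0.0013,"y":0.0025,"z":0.1113,"finger_gap":60}]' --force 50

```text
time: 3.92
tool_pos: [468.1, 203.0, 10.4]
tcp_rot: [179.6, 29.9, 88.7]
ft_force: [0.2, -0.2, -0.2]
finger_gap: 69.3
grip_force: 0.0
```

>>> steer_hand --steps '[{"finger_gap":36},{"finger_gap":36},{"finger_gap":36},{"finger_gap":36}]' --force 50

```text
time: 4.42
tool_pos: [468.7, 204.5, 10.5]
tcp_rot: [179.6, 29.9, 88.8]
ft_force: [-1.0, 1.6, 6.4]
finger_gap: 41.5
grip_force: 51.3
```

```bash
python3 - <<'E'
from h import *
w=r.snapshot("side");a=cv2.resize(w["pixels"][150:270,180:330],None,fx=4,fy=4,interpolation=2);cv2.imwrite("pics/s2.png",a)
print(state()[2]["joint_pos"])
E
```

```text
[ 34.63413309  24.84487361  94.69717498 -24.57744008  79.71279047
  44.31155911]
```

View pics/s2.png

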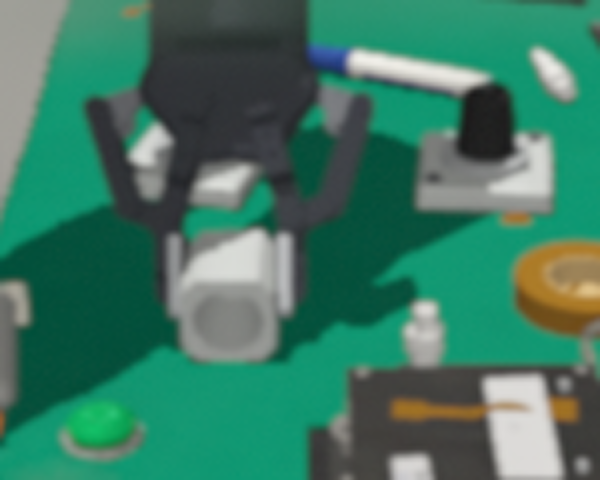

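The nozzle is held across its flats (gap 41.5), mouth facing the camera, about square. Next I lift it and turn the tip up.

In the tool's units: -69 mm / 800 = -0.0863, -52 mm / 800 = -0.065, 60 degrees / 360 = 0.1667.

>>> steer_hand --steps '[{"x":-0.0188,"z":-0.0325,"finger_gap":36},{"x":-0.0375,"z":-0.065,"finger_gap":36},{"dry":0.0278,"x":-0.05,"z":-0.0863,"finger_gap":36},{"dry":0.0556,"x":-0.05,"z":-0.0863,"finger_gap":36},{"dry":0.0833,"x":-0.05,"z":-0.0863,"finger_gap":36},{"dry":0.1111,"x":-0.05,"z":-0.0863,"finger_gap":36},{"dry":0.1389,"x":-0.05,"z":-0.0863,"finger_gap":36},{"dry":0.1667,"x":-0.05,"z":-0.0863,"finger_gap":36}]' --force 60

```text
time: 5.48
tool_pos: [468.7, 203.3, 90.6]
tcp_rot: [179.3, -30.3, 89.3]
ft_force: [-0.6, -0.2, -1.1]
finger_gap: 41.2
grip_force: 61.0
```

>>> steer_hand --steps '[{"dry":0.0278,"finger_gap":36},{"dry":0.0556,"finger_gap":36},{"dry":0.0833,"finger_gap":36},{"dry":0.0833,"finger_gap":36},{"dry":0.0833,"finger_gap":36}]'

```text
time: 6.1
tool_pos: [467.9, 203.2, 88.8]
tcp_rot: [179.4, -59.8, 89.5]
ft_force: [-0.4, -0.2, -0.9]
finger_gap: 41.2
grip_force: 61.1
```

```bash
python3 - <<'E'
from h import *
p,q,s=state();print(p,s["joint_pos"],q.as_matrix().round(3))
E
```

```text
[467.85506687 203.21156986  88.83342223] [-19.83813796  13.96759443 116.20683037  55.49884668  83.5349203
 -43.58708397] [[ 0.004  1.     0.017]
 [ 0.503 -0.017  0.864]
 [ 0.864  0.005 -0.503]]
```

In the tool's units: -48 mm / 800 = -0.06, -32 mm / 800 = -0.04.

>>> steer_hand --steps '[{"x":-0.02,"z":0.0113,"finger_gap":36},{"x":-0.04,"z":0.0225,"finger_gap":36},{"x":-0.06,"z":0.035,"finger_gap":36},{"x":-0.06,"z":0.035,"finger_gap":36}]'

```text
time: 6.6
tool_pos: [467.8, 204.3, 33.8]
tcp_rot: [179.3, -59.8, 89.8]
ft_force: [-0.2, -0.4, -1.2]
finger_gap: 40.9
grip_force: 61.1
```

```bash
python3 - <<'E'
from h import *
w=r.snapshot("side");a=cv2.resize(w["pixels"][150:270,180:330],None,fx=4,fy=4,interpolation=2);cv2.imwrite("pics/s3.png",a)
E
```

```text
(no output)
```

View pics/s3.png

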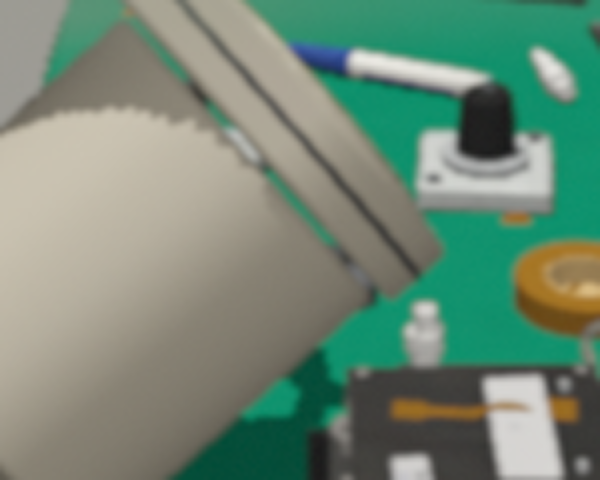

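The arm blocks the side camera's view of the nozzle. I'll lower by feel.

In the tool's units: -8.6 mm / 800 = -0.0108, 5 mm / 800 = 0.0063.

>>> steer_hand --steps '[{"x":-0.005,"z":0.0031,"finger_gap":36},{"x":-0.0108,"z":0.0063,"finger_gap":36},{"x":-0.0108,"z":0.0063,"finger_gap":36}]'

```text
time: 7.02
tool_pos: [467.4, 203.6, 22.8]
tcp_rot: [179.5, -60.0, 89.4]
ft_force: [-0.4, 0.5, -1.3]
finger_gap: 41.4
grip_force: 61.1
```

>>> steer_hand --steps '[{"x":-0.0021,"z":0.0013,"finger_gap":36},{"x":-0.0021,"z":0.0013,"finger_gap":36}]'

```text
time: 7.28
tool_pos: [467.5, 203.6, 20.8]
tcp_rot: [179.5, -60.0, 89.4]
ft_force: [-0.9, 0.5, -0.8]
finger_gap: 40.9
grip_force: 61.1
```

>>> steer_hand --steps '[{"x":-0.0021,"z":0.0013,"finger_gap":36},{"x":-0.0021,"z":0.0013,"finger_gap":36}]'

```text
time: 7.52
tool_pos: [467.5, 203.6, 18.9]
tcp_rot: [179.5, -60.0, 89.4]
ft_force: [-0.4, -0.5, -0.7]
finger_gap: 41.0
grip_force: 61.1
```

In the tool's units: -0.9 mm / 800 = -0.0011, 0.5 mm / 800 = 0.0006.

>>> steer_hand --steps '[{"x":-0.0011,"z":0.0006,"finger_gap":36},{"x":-0.0011,"z":0.0006,"finger_gap":36}]'

```text
time: 7.78
tool_pos: [467.5, 203.6, 17.9]
tcp_rot: [179.5, -60.0, 89.4]
ft_force: [0.5, 0.1, -1.5]
finger_gap: 40.8
grip_force: 61.1
```

>>> steer_hand --steps '[{"x":-0.0011,"z":0.0006,"finger_gap":36},{"x":-0.0011,"z":0.0006,"finger_gap":36}]'

```text
time: 8.02
tool_pos: [467.6, 203.6, 17.6]
tcp_rot: [179.5, -60.1, 89.5]
ft_force: [-2.1, -2.5, 5.1]
finger_gap: 41.1
grip_force: 61.8
```

```bash
python3 - <<'E'
from h import *
t=r.snapshot("top");w=r.snapshot("wrist");A=cv2.resize(t["pixels"][150:250,180:300],(480,400),interpolation=2)
o=np.zeros((400,790,3),np.uint8);o[:,:480]=A;o[:232,480:]=cv2.resize(w["pixels"],(310,232));cv2.imwrite("pics/t3.png",o)
E
```

```text
(no output)
```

View pics/t3.png

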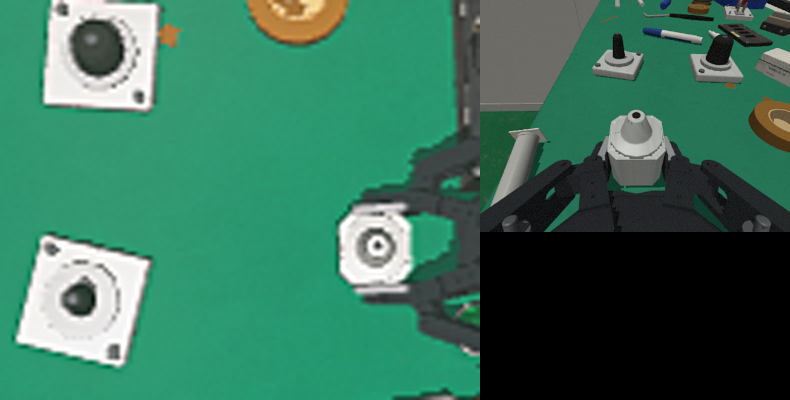

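Contact occurs at the predicted height. The pictures show the nozzle upright between the fingers, its tip at about (274,211) in the top image. Releasing and retreating along the tool axis.

>>> steer_hand --steps '[{"finger_gap":50},{"finger_gap":70},{"finger_gap":85},{"finger_gap":85},{"finger_gap":85}]'

```text
time: 8.75
tool_pos: [467.6, 203.6, 16.9]
tcp_rot: [179.5, -60.0, 89.5]
ft_force: [0.7, 0.4, 0.0]
finger_gap: 85.0
grip_force: 0.0
```

>>> steer_hand --steps '[{"z":-0.025,"finger_gap":85},{"z":-0.0563,"finger_gap":85},{"z":-0.0938,"finger_gap":85},{"z":-0.1313,"finger_gap":85},{"z":-0.1688,"finger_gap":85},{"z":-0.1688,"finger_gap":85}]'

```text
time: 9.5
tool_pos: [466.9, 83.7, 86.0]
tcp_rot: [179.1, -59.9, 89.6]
ft_force: [0.4, 0.5, -0.0]
finger_gap: 85.1
grip_force: 0.0
```

```bash
python3 - <<'E'
from h import *
t=r.snapshot("top");w=r.snapshot("wrist")
c=blobs(0,(255,195,292,228),notgreen(t["pixels"]))[0]
print(cv2.boundingRect(c),cv2.minAreaRect(c),onz(t,cen(c),35))
cv2.imwrite("pics/w4.png",w["pixels"])
p,q,s=state();print(p,s["joint_pos"],delta([467,p[1]+60,210],down(90)))
E
```

```text
(265, 203, 18, 18) ((273.5, 211.5), (17.0, 17.0), 90.0) [467.19551797 192.50366035  35.        ]
[465.37322062  86.1094717   84.60547452] [-32.3279198   19.34001713 110.11538187  47.86640984  91.57196564
 -48.91910524] [  0.81 -59.97  -0.82 138.6    1.12 -10.77]
```

View pics/w4.png

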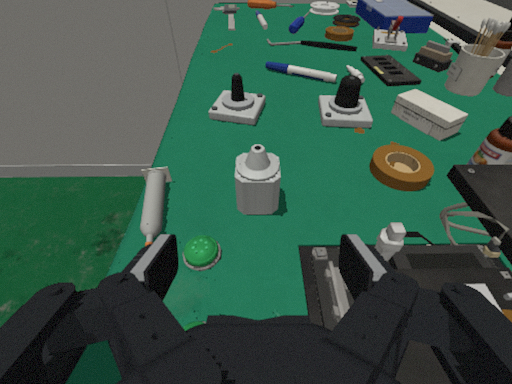

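The nozzle stands free on its mouth: tip at wrist pixel (257,149), body upright. Back to tool-down above it.

```bash
python3 - <<'E'
from h import *
print(delta([467,150,220],down(90)))
E
```

```text
[  0.81 -59.97  -0.82 149.2    1.1  -12.41]
```

In the tool's units: 149 mm / 800 = 0.1863, 120 mm / 800 = 0.15, -60 degrees / 360 = -0.1667.

>>> steer_hand --steps '[{"x":0.0625,"z":-0.025,"finger_gap":85},{"dry":-0.0278,"x":0.1125,"z":-0.025,"finger_gap":85},{"dry":-0.0556,"x":0.15,"y":0.0013,"z":-0.015,"finger_gap":85},{"dry":-0.0833,"x":0.1863,"y":0.0013,"z":-0.015,"finger_gap":85},{"dry":-0.1111,"x":0.1863,"y":0.0013,"z":-0.015,"finger_gap":85},{"dry":-0.1389,"x":0.1863,"y":0.0013,"z":-0.015,"finger_gap":85},{"drx":0.0028,"dry":-0.1667,"drz":-0.0028,"x":0.1863,"y":0.0013,"z":-0.015,"finger_gap":85},{"drx":0.0028,"dry":-0.1667,"drz":-0.0028,"x":0.1863,"y":0.0013,"z":-0.015,"finger_gap":85}]'

```text
time: 10.6
tool_pos: [465.6, 154.1, 219.0]
tcp_rot: [-179.8, 0.0, 90.7]
ft_force: [-0.2, -0.5, 0.4]
finger_gap: 84.7
grip_force: 0.0
```

```bash
python3 - <<'E'
from h import *
t=r.snapshot("top");w=r.snapshot("wrist");s=r.snapshot("side")
print(w["pose"][:3,3],state()[2]["joint_pos"])
c=blobs(0,(255,195,290,228),notgreen(t["pixels"]))[0];print(cv2.boundingRect(c),cv2.minAreaRect(c),cen(c))
u=proj(w,[467,192,60]).astype(int);print("w noz",u,"thick",proj(w,[595,360,56]))
A=cv2.resize(t["pixels"][195:230,255:295],(400,350),interpolation=2)
x,y=u;B=cv2.resize(w["pixels"][max(0,y-70):y+60,x-65:x+65],(390,390),interpolation=2)
print("off",max(0,y-70),x-65)
C=np.zeros((600,790,3),np.uint8);C[:350,:400]=A;C[:390,400:]=B
C[390:,400:]=cv2.resize(w["pixels"],(390,292))[:210]
C[350:600,:400]=cv2.resize(s["pixels"][150:250,190:350],(400,250))
cv2.imwrite("pics/c5.png",C)
E
```

```text
[465.40528316 222.61755862 360.63479062] [ 11.82478995  -9.30569113 103.21577547   0.15368453  86.28978364
  11.48716196]
(265, 195, 25, 33) ((277.0, 211.0), (32.0, 24.0), 90.0) [278.66538338 209.7394931 ]
w noz [260 141] thick [399.44425221 -38.92288056]
off 71 195
```

View pics/c5.png

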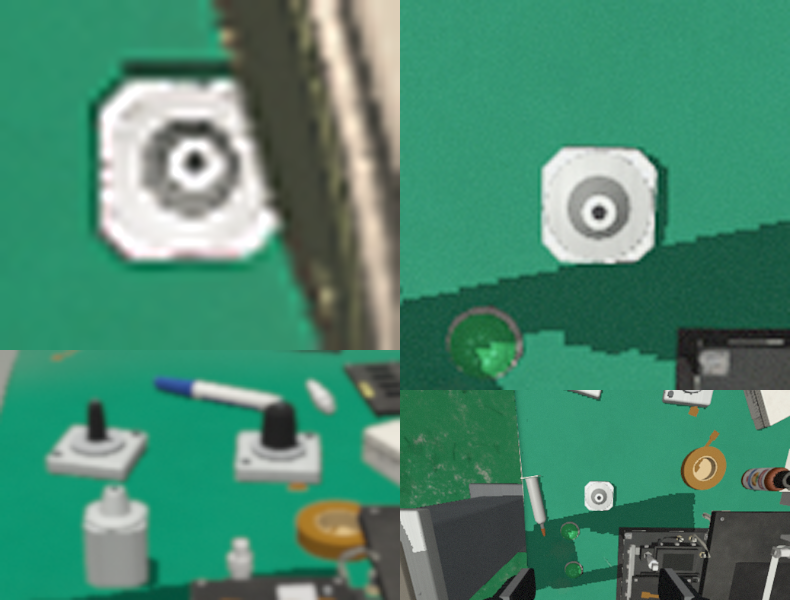

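Tip centre: top (274.5,211.0), wrist (261,141.7), side about (236,206). The body edges are parallel to the image edges, so the flats are square to x and y.

```bash
python3 - <<'E'
from h import *
t=r.snapshot("top");w=r.snapshot("wrist");s=r.snapshot("side")
print("tip top",onz(t,(274.5,211),68),"wrist",onz(w,(261,141.7),68))
print("tri",tri(t,(274.5,211),s,(236,206)),tri(w,(261,141.7),s,(236,206)))
# thick spigot: top-view black blob minus plate; nose top
m=black(s["pixels"]);c=blobs(0,(290,165,315,196),m,8)[0];x,y,ww,h=cv2.boundingRect(c);print(x,y,ww,h)
# side: nose top ellipse center row ~ y+1.5
R=cv2.minAreaRect(blobs(0,(180,143,219,182),notgreen(t["pixels"]))[0])
print("plate z14",onz(t,R[0],14),"plate z7",onz(t,R[0],7))
for C in([595,360,0],[593,358,0],[597,361,0]):
  print(C,"top: nose",proj(t,np.add(C,[0,0,56])),"base",proj(t,np.add(C,[0,0,20])),"side nose",proj(s,np.add(C,[0,0,56])),"base",proj(s,np.add(C,[0,0,20])))
print(delta([466.5,192,200],down(90)))
E
```

```text
tip top [466.36313546 191.88186218  68.        ] wrist [468.85681849 189.89041687  68.        ]
tri (array([468.311495  , 192.05363404,  67.90393271]), np.float64(3.896223103186794)) (array([469.61873086, 190.05956054,  69.15147773]), np.float64(1.5459956831289126))
295 172 13 18
plate z14 [596.9491457  361.56733794  14.        ] plate z7 [598.36776759 362.48993011   7.        ]
[595, 360, 0] top: nose [203.20490663 160.59939651] base [205.18054846 163.47301707] side nose [299.12986684 172.45332611] base [298.64992004 187.82702634]
[593, 358, 0] top: nose [204.03651598 161.38096216] base [205.97951321 164.22418313] side nose [298.25538229 172.85265501] base [297.78994691 188.24823246]
[597, 361, 0] top: nose [202.78366788 159.8056922 ] base [204.77557803 162.71019532] side nose [300.04079306 172.24819183] base [299.54527967 187.6112477 ]
[-0.16 -0.06  0.16 42.45  0.05 18.94]
```

In the tool's units: 110 mm / 800 = 0.1375, 70 mm / 800 = 0.0875.

>>> steer_hand --steps '[{"x":0.025,"y":0.0025,"finger_gap":85},{"x":0.0513,"y":0.0025,"z":0.025,"finger_gap":85},{"x":0.0513,"y":0.0025,"z":0.0875,"finger_gap":85},{"x":0.0513,"y":0.0025,"z":0.1375,"finger_gap":85},{"x":0.0513,"y":0.0025,"z":0.1375,"finger_gap":85}]'

```text
time: 11.52
tool_pos: [465.5, 189.9, 105.8]
tcp_rot: [-179.5, 0.1, 90.2]
ft_force: [-0.1, -0.3, 0.6]
finger_gap: 85.2
grip_force: 0.0
```

```bash
python3 - <<'E'
from h import *
print(delta([467.5,191,10],down(90)))
E
```

```text
[-5.300e-01  9.000e-02  1.800e-01  1.280e+00  2.880e+00  9.581e+01]
```

In the tool's units: 96 mm / 800 = 0.12, 85 mm / 800 = 0.1063.

>>> steer_hand --steps '[{"x":0.0013,"y":0.0025,"z":0.0375,"finger_gap":85},{"x":0.0013,"y":0.0025,"z":0.075,"finger_gap":85},{"x":0.0013,"y":0.0025,"z":0.1063,"finger_gap":85},{"x":0.0013,"y":0.0025,"z":0.12,"finger_gap":85},{"x":0.0013,"y":0.0025,"z":0.12,"finger_gap":85}]'

```text
time: 12.15
tool_pos: [470.8, 192.5, 14.3]
tcp_rot: [-179.9, -0.0, 90.3]
ft_force: [0.3, 0.5, 0.5]
finger_gap: 85.1
grip_force: 0.0
```

>>> steer_hand --steps '[{"finger_gap":36},{"finger_gap":36},{"finger_gap":36},{"finger_gap":36},{"finger_gap":36}]' --force 100

```text
time: 12.78
tool_pos: [471.3, 193.2, 14.8]
tcp_rot: [180.0, -0.0, 90.3]
ft_force: [0.1, -1.2, 5.5]
finger_gap: 40.5
grip_force: 101.6
```

```bash
python3 - <<'E'
from h import *
p,q,s=state();print(p,s["tcp_rot"]);print(delta([596,360.5,90],down(90)))
E
```

```text
[471.31254354 193.17974715  14.83107428] [ 1.79967433e+02 -3.41207832e-02  9.03138588e+01]
[ 3.0000e-02 -3.0000e-02  3.1000e-01  1.6668e+02  1.2564e+02 -7.5000e+01]
```

Gripped the second time (gap 40.5, 102 N). I lift and carry it to above the thick spigot, which the top view puts at about (596.5, 360.5), from both the plate and the black outline.

In the tool's units: 168 mm / 800 = 0.21, 130 mm / 800 = 0.1625.

>>> steer_hand --steps '[{"z":-0.05,"finger_gap":36},{"z":-0.1,"finger_gap":36},{"x":0.025,"y":0.0188,"z":-0.1063,"finger_gap":36},{"x":0.075,"y":0.0575,"z":-0.1063,"finger_gap":36},{"x":0.125,"y":0.0963,"z":-0.1063,"finger_gap":36},{"x":0.175,"y":0.135,"z":-0.1063,"finger_gap":36},{"x":0.21,"y":0.1625,"z":-0.1063,"finger_gap":36},{"x":0.21,"y":0.1625,"z":-0.1063,"finger_gap":36}]'

```text
time: 13.78
tool_pos: [599.7, 363.3, 97.2]
tcp_rot: [-179.9, 0.0, 90.4]
ft_force: [0.4, -0.3, -1.9]
finger_gap: 40.7
grip_force: 101.3
```

```bash
python3 - <<'E'
from h import *
t=r.snapshot("top");s=r.snapshot("side");w=r.snapshot("wrist")
p,q,st=state();print(p,st["tcp_rot"],st["joint_pos"])
zt=p[2]-14.8+68;print("tip z",zt,"exp tip px top",proj(t,[596.5,360.5,zt]),"side",proj(s,[596.5,360.5,zt]),"side mouth",proj(s,[596.5,360.5,zt-68]),"wrist nose",proj(w,[596.5,360.5,56]))
C=np.zeros((600,800,3),np.uint8);C[:400,:400]=cv2.resize(t["pixels"][120:200,160:240],(400,400),interpolation=2)
C[:400,400:]=cv2.resize(s["pixels"][110:210,250:350],(400,400),interpolation=2)
C[400:,:267]=cv2.resize(w["pixels"],(267,200))
cv2.imwrite("pics/c6.png",C)
E
```

```text
[598.7994861  360.91158449  97.81008127] [-1.79846519e+02  4.63359947e-02  9.03089834e+01] [2.68646179e+01 2.77837690e+01 7.49470547e+01 2.78363205e-02
 7.74271820e+01 2.65495997e+01]
tip z 151.01008126608576 exp tip px top [196.86685021 151.05709916] side [301.21014529 129.01442415] side mouth [300.20392347 160.45082259] wrist nose [254.61079229 214.42744794]
```

View pics/c6.png

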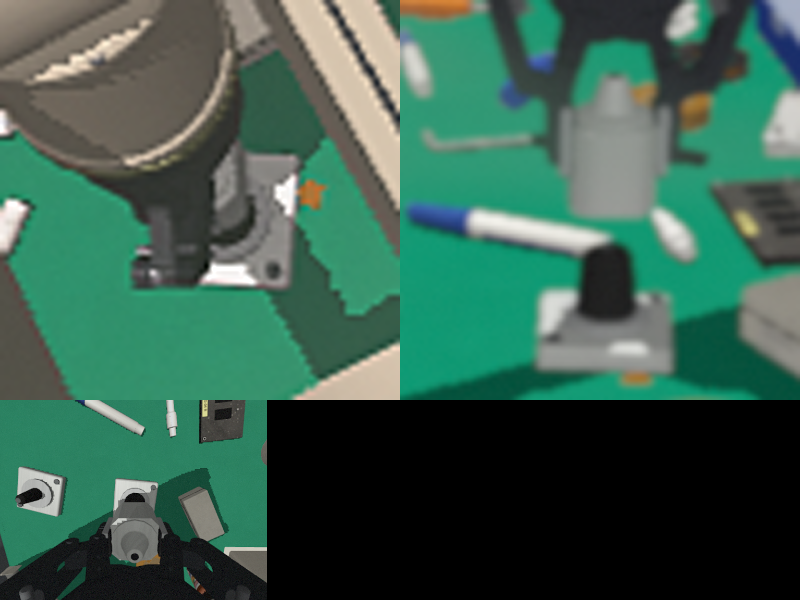

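Side view: nozzle centred at column 303.3 above the spigot at column 302, which agrees with the expected offset, so x is right within about 1 mm. Next I check y from the wrist view.

```bash
python3 - <<'E'
from h import *
w=r.snapshot("wrist")
p,q,st=state();print(p)
for C in([596.5,360.5],):
  print("nose",proj(w,[*C,56]),"collar",proj(w,[*C,20]),"far nose edge",proj(w,[C[0],C[1]+14,53]),"tip",proj(w,[*C,p[2]+53.2]),"mouth far",proj(w,[C[0],C[1]+21,p[2]-14.8]))
  for d in((-35,35),(35,35),(-35,-35),(35,-35)):print("plate corner",d,proj(w,[C[0]+d[0],C[1]+d[1],14]))
cv2.imwrite("pics/c7.png",cv2.resize(w["pixels"][140:330,160:360],(800,600)[0:1]*1+(760,) if 0 else (630,598),interpolation=2))
E
```

```text
[598.89044589 360.69148371  98.13839079]
nose [254.69312633 213.74952701] collar [255.28645057 198.43489139] far nose edge [254.79998128 193.82442087] tip [251.22069082 303.37857219] mouth far [254.14570602 197.24570765]
plate corner (-35, 35) [213.26699111 155.71958018]
plate corner (35, 35) [297.74197225 156.23699047]
plate corner (-35, -35) [216.31605087 233.25838876]
plate corner (35, -35) [294.18180012 233.74652979]
```

View pics/c7.png

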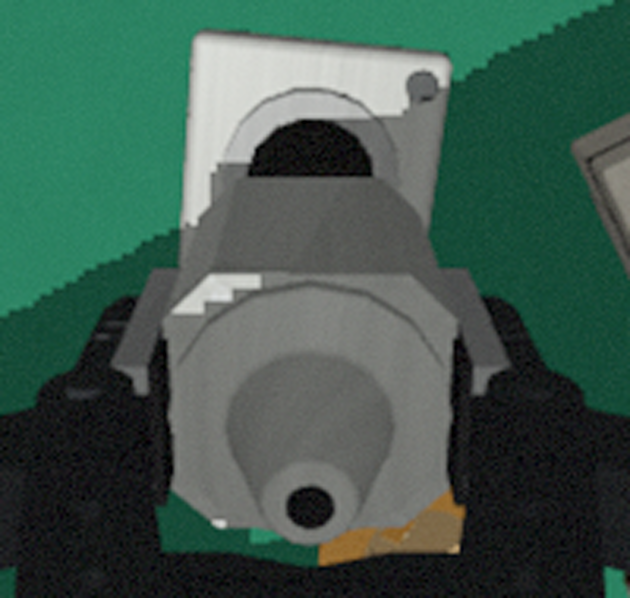

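Wrist view: tip at (258.4,301), mouth's far edge at row 196, nose and collar centred at column 258.4. The nozzle and spigot are offset equally in x; in y the spigot is about 1 mm farther out. I apply +1 mm in y and descend.

In the tool's units: 24 mm / 800 = 0.03, 12 mm / 800 = 0.015.

>>> steer_hand --steps '[{"x":0.0013,"z":0.015,"finger_gap":36},{"x":0.0013,"z":0.03,"finger_gap":36},{"x":0.0013,"z":0.03,"finger_gap":36}]' --force 115

```text
time: 14.35
tool_pos: [597.9, 361.5, 71.8]
tcp_rot: [-179.7, 0.1, 90.3]
ft_force: [0.5, 0.0, -0.9]
finger_gap: 40.2
grip_force: 116.9
```

>>> steer_hand --steps '[{"z":0.0075,"finger_gap":36},{"z":0.015,"finger_gap":36},{"z":0.015,"finger_gap":36}]'

```text
time: 14.72
tool_pos: [598.9, 362.3, 61.4]
tcp_rot: [-179.8, 0.0, 90.3]
ft_force: [-0.1, 0.4, -1.1]
finger_gap: 40.4
grip_force: 116.9
```

>>> steer_hand --steps '[{"z":0.0063,"finger_gap":36},{"z":0.0125,"finger_gap":36},{"z":0.0125,"finger_gap":36}]'

```text
time: 15.1
tool_pos: [598.9, 362.3, 51.4]
tcp_rot: [-179.8, 0.0, 90.3]
ft_force: [-0.0, -0.8, -1.2]
finger_gap: 40.5
grip_force: 116.9
```

Inside the bore with no force. Continuing to first grip and the press.

In the tool's units: 5 mm / 800 = 0.0063, 3 mm / 800 = 0.0038.

>>> steer_hand --steps '[{"z":0.0038,"finger_gap":36},{"z":0.0063,"finger_gap":36},{"z":0.0063,"finger_gap":36}]'

```text
time: 15.48
tool_pos: [599.1, 362.4, 46.9]
tcp_rot: [-179.9, 0.0, 90.3]
ft_force: [-0.9, -0.4, -1.4]
finger_gap: 40.6
grip_force: 117.2
```

>>> steer_hand --steps '[{"z":0.0025,"finger_gap":36},{"z":0.005,"finger_gap":36},{"z":0.005,"finger_gap":36}]'

```text
time: 15.85
tool_pos: [599.2, 362.4, 43.2]
tcp_rot: [-179.9, 0.0, 90.3]
ft_force: [-2.4, -2.1, 2.0]
finger_gap: 40.5
grip_force: 117.6
```

>>> steer_hand --steps '[{"z":0.0025,"finger_gap":36},{"z":0.005,"finger_gap":36},{"z":0.005,"finger_gap":36}]'

```text
time: 16.23
tool_pos: [599.4, 362.5, 39.7]
tcp_rot: [-179.9, 0.0, 90.3]
ft_force: [-3.4, -3.0, 5.7]
finger_gap: 40.8
grip_force: 118.2
```

In the tool's units: 2.5 mm / 800 = 0.0031, 1 mm / 800 = 0.0013.

>>> steer_hand --steps '[{"x":-0.0005,"y":-0.0005,"z":0.0013,"finger_gap":36},{"x":-0.0005,"y":-0.0005,"z":0.0031,"finger_gap":36},{"x":-0.0005,"y":-0.0005,"z":0.0031,"finger_gap":36}]'

```text
time: 16.6
tool_pos: [599.4, 362.5, 38.0]
tcp_rot: [-180.0, -0.0, 90.3]
ft_force: [-4.6, -2.4, 8.0]
finger_gap: 40.9
grip_force: 118.5
```

>>> steer_hand --steps '[{"z":0.0013,"finger_gap":36},{"z":0.0025,"finger_gap":36},{"z":0.0025,"finger_gap":36}]'

```text
time: 16.98
tool_pos: [599.5, 362.5, 36.6]
tcp_rot: [-180.0, -0.0, 90.3]
ft_force: [-6.5, -2.7, 11.1]
finger_gap: 40.2
grip_force: 118.8
```

>>> steer_hand --steps '[{"z":0.0013,"finger_gap":36},{"z":0.0013,"finger_gap":36}]'

```text
time: 17.23
tool_pos: [599.6, 362.6, 35.8]
tcp_rot: [-180.0, -0.0, 90.3]
ft_force: [-6.6, -3.1, 13.1]
finger_gap: 40.3
grip_force: 118.9
```

The manual's scale: shifts go in shares of 800 mm and turns go in shares of 360 degrees. Converting my numbers, 1 mm / 800 = 0.0013, -0.5 mm / 800 = -0.0006.

>>> steer_hand --steps '[{"y":-0.0006,"z":0.0013,"finger_gap":36},{"y":-0.0006,"z":0.0013,"finger_gap":36}]'

```text
time: 17.48
tool_pos: [599.5, 362.6, 35.2]
tcp_rot: [180.0, -0.1, 90.3]
ft_force: [-6.6, -3.6, 13.9]
finger_gap: 40.5
grip_force: 119.1
```

>>> steer_hand --steps '[{"y":-0.0006,"z":0.0013,"finger_gap":36},{"y":-0.0006,"z":0.0013,"finger_gap":36}]'

```text
time: 17.73
tool_pos: [599.5, 362.6, 35.0]
tcp_rot: [179.9, -0.1, 90.3]
ft_force: [-5.9, -4.8, 16.9]
finger_gap: 40.1
grip_force: 119.9
```

>>> steer_hand --steps '[{"z":0.0013,"finger_gap":36},{"z":0.0013,"finger_gap":36}]'

```text
time: 17.98
tool_pos: [599.5, 362.6, 34.9]
tcp_rot: [179.9, -0.1, 90.3]
ft_force: [-10.0, -5.8, 23.7]
finger_gap: 40.4
grip_force: 120.7
```

The force rises sharply at TCP z 34.9, exactly the predicted home height. One last push, then release and lift clear.

In the tool's units: 1 mm / 800 = 0.0013, -0.5 mm / 800 = -0.0006.

>>> steer_hand --steps '[{"y":-0.0006,"z":0.0013,"finger_gap":36},{"y":-0.0006,"z":0.0013,"finger_gap":36}]'

```text
time: 18.23
tool_pos: [599.5, 362.6, 34.9]
tcp_rot: [179.8, -0.1, 90.3]
ft_force: [-10.5, -8.1, 28.7]
finger_gap: 40.4
grip_force: 121.2
```

>>> steer_hand --steps '[{"z":-0.0025,"finger_gap":36},{"z":-0.0038,"finger_gap":45},{"z":-0.0038,"finger_gap":65},{"z":-0.0038,"finger_gap":85},{"z":-0.0038,"finger_gap":85},{"z":-0.0038,"finger_gap":85}]'

```text
time: 18.98
tool_pos: [597.3, 362.1, 32.6]
tcp_rot: [-179.9, 0.0, 90.3]
ft_force: [-0.2, -0.3, 0.6]
finger_gap: 85.2
grip_force: 0.0
```

>>> steer_hand --steps '[{"z":-0.0375,"finger_gap":85},{"z":-0.0875,"finger_gap":85},{"z":-0.15,"finger_gap":85},{"x":-0.0625,"y":-0.05,"z":-0.1875,"finger_gap":85},{"x":-0.125,"y":-0.1,"z":-0.1875,"finger_gap":85},{"x":-0.1875,"y":-0.15,"z":-0.1875,"finger_gap":85},{"x":-0.2375,"y":-0.1875,"z":-0.1875,"finger_gap":85},{"x":-0.2375,"y":-0.1875,"z":-0.1875,"finger_gap":85}]'

```text
time: 19.98
tool_pos: [445.7, 168.7, 181.9]
tcp_rot: [-179.8, 0.1, 90.2]
ft_force: [0.2, -0.3, 0.2]
finger_gap: 84.9
grip_force: 0.0
```

```bash
python3 - <<'E'
from h import *
t=r.snapshot("top");s=r.snapshot("side")
C=np.zeros((400,800,3),np.uint8);C[:,:400]=cv2.resize(t["pixels"][120:200,160:240],(400,400),interpolation=2)
C[:,400:]=cv2.resize(s["pixels"][130:210,260:340],(400,400),interpolation=2);cv2.imwrite("pics/c8.png",C)
X=[596.5,360.5];print([ (z,proj(s,[*X,z]).round(1).tolist()) for z in(14,20,66,88)], proj(t,[*X,88]))
E
```

```text
[(14, [299.3, 190.2]), (20, [299.3, 187.7]), (66, [300.0, 168.0]), (88, [300.3, 158.2])] [201.0843998  157.21605349]
```

View pics/c8.png

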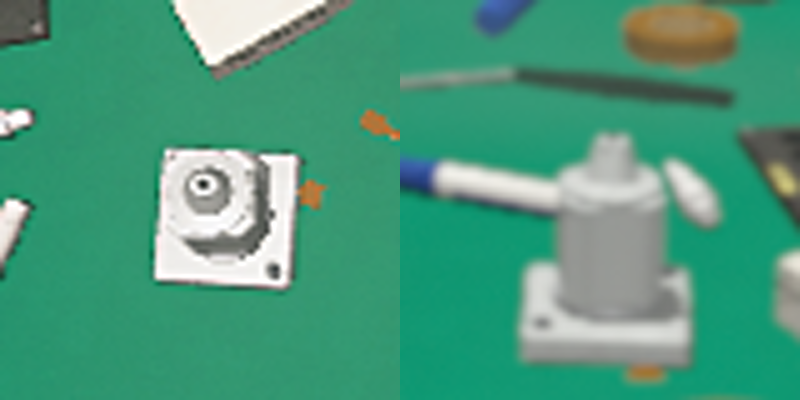

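The nozzle is home and upright. Its tip is at top (200.8,156.8) against the expected (201.1,157.2), and at side row 158 against 158.2 for a tip 88 mm above the bench.

```bash
python3 -c "
from bench import r
print(r.hand_in())"
```

```text
the job is handed in; nothing more can be done
None
```

I stood the nozzle on its mouth, let go of it, took it again and pressed it fully home on the thicker spigot; I then released it, left it upright there and handed the job in after about 20 s of robot time.

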